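# Clamp a cast test puck in the V-block fixture

### The arm

A 6-joint arm with a two-finger parallel gripper is mounted at the origin on a cart in front of the work surface, level with it; the furniture and walls round the work are solid. World frame = base frame: x ahead of the robot, y to its left, z up, the work surface at z = 0. Lengths are in mm, angles in rad, forces in N, time in s.
With the tool pointing down it reaches from about 350 to 975 mm from the base axis. Payload 7.1 kg.
Tool frame: the origin (TCP) lies on the front face of the gripper's body, between the roots of the fingers; the fingertips stand 80 mm ahead of it and the grasp point (between the pads) lies 61 mm ahead of it (env.tips_ahead is the distance from the TCP to the fingertips, in mm); z points along the fingers, y is the line along which they close (so a half turn about z gives the same grasp; the last joint's range is limited). The gripper opens to 88 mm and grips with 3 to 60 N. Pads are 20 mm wide; open, the fingers measure 115 mm over their backs; the gripper's body (75 mm by 178 mm) begins 61 mm behind the grasp point.
Start: joints at [1.274, 0.423, 1.63, -0, 1.089, -0.019], TCP at [171.369, 601.031, 302.675] pointing down, gripper open.
Joint ranges: [-3, 3], [-0.9, 2.11], [0.09, 2.58], [-1.31, 4.45], [0.11, 2.69], [-2.54, 2.54]. Speed limits (rad/s): [2.39, 2.39, 3.01, 3.14, 3.14, 3.14].

### API

Orientations are given as a unit quaternion [x, y, z, w].
In Python, from station import env, set_gripper, viewer, workorder gives the robot as it stands. Calls block until the motion is done:
- env.reach(position, orientation): joint-space move of the TCP to a pose.
- env.move_l(position, rot=None, rate=150, f_stop=None): straight line of the TCP; rot=None keeps the orientation; rate is the mean speed in mm/s. With f_stop (N) it stops when the force on the tool has changed by that much, and returns True; else False.
- env.move_joints(angles): joint-space move.
- set_gripper(opening): finger opening in mm; the grip force is fixed at half the most; returns when the fingers have stopped.
- env.hold(seconds).
- env.ik(position, orientation): joint angles nearest the present ones, or None.
- env.read_state(): the state.
- viewer.camera(name): name is "scene" or "side" or "wrist"; returns the picture (480x640x3 uint8, blue, green, red); there is no depth.
- viewer.camera_params(name): a dict with "fx", "fy", "cx", "cy" (pixels), "pose" (4x4, takes a point from camera to world coordinates); the wrist camera has in their place "tool_from_camera" (4x4, takes a point from camera to tool coordinates, whose origin is the TCP and whose axes are the flange's). Camera axes: x right, y up, looking along -z (the intrinsics and any distortion apply to the point x, -y, -z); pixel columns grow to the right and rows downward; lengths in mm; the calibration is good to about 2 mm. A picture is of the moment at which its call begins: read the wrist's pose just before it. camera_params takes no time and is no camera call.
A pose or a line that the arm cannot do raises env.IKError and nothing moves.
- workorder.sign_off(): hands the job in; it is judged then, once.
The state is a dict: "time_s": time; "qpos": joint angles; "dq": joint speeds; "tau": joint torques, N m; "tool_pos": TCP position; "orientation": TCP orientation; "force": force on the tool from outside, world axes, zero at the start; "wrist_torque": the same for the moment, N m; "width": finger opening in mm; "grip_force": force on a finger pad.
Only numpy, scipy, OpenCV 4.12 (cv2) and the standard library are available. Lean on these libraries where they do the work, as an engineer would, in place of code of your own. Each camera call takes 0.05 s, during which the arm holds its last target. There are 200 camera calls.

### The job

The dark, white-flecked cast puck stands by itself on the bench, in front and to the left of the clamping fixture. Push it along the bench top, without picking it up, into the gap of the fixture until it rests against the back rail between the V-block and the clamp pad, then push the clamp lever round to its stop, so that the pad drives the puck into the V and clamps it there. Leave the other samples and tools alone.

Things in the scene. Friction and masses are not known exactly. Their poses are not given: they have to be found in the camera images.
- puck: the work piece: cast sample puck, an upright cylinder 50 mm in diameter and 36 mm high (dark with small white flecks), the tallest loose puck on the near bench, about 0.15 kg; stands on the bench in front of the fixture and to the left of its gap. Origin: centre of its underside.
- fixture: grey steel clamping fixture screwed to the bench, 75 x 241 mm, open towards the robot. Origin: bench level, below the centre of a seated puck; +x points away from the robot, +y along the plunger towards the V-block, z up. Back rail along y, 18 mm high, front face at x = +26 mm (a puck touching it has its centre at x = +1 mm). Nothing covers the bench in the gap between V-block and clamp.
- seat (a point): the fixture's origin: bench point below the puck's centre when the puck touches both faces of the V. The V-block (30 mm high, at the +y end) has a 120 degree V that opens to -y; its arms reach from x = -26 to +26 mm, their tips stand at y = +18 mm.
- loading (a point): bench point in the middle of the gap, at x = 0, y = -15 mm of the fixture. The puck slides in here from -x and comes to rest against the back rail with its centre within 9 mm of this y, clear of the V-block's tips and of the open pad.
- pad_face (a point): centre of the flat face of the round rubber clamp pad (21 mm diameter, 18 mm above the bench), looking along the fixture's +y; at y = -53 to -50 mm with the lever open. The pad is sprung, 4 N per mm, and clamps a seated puck with about 12 N. Behind it the clamp's guide and foot reach from y = -61 to -189 mm, x from -25 mm, up to 31 mm high.
- pivot (a point): vertical pivot of the clamp lever, on the fixture at x = 0, y = -162 mm, at the height of the lever (31 mm)
- handle (a point): middle of the lever's round black grip, 81 mm from the pivot; the grip is 19 mm in diameter, 72 mm long, along the line from the pivot, its centre line 31 mm above the bench. It moves with the lever.
- lever_arm (a joint): lever angle (rad), counterclockwise from above: 0 to 0.15 is open, the handle points from the pivot along the fixture's -x (to the robot; at 0 it leans 10 degrees to +y); 1.80 is its stop, closed and just past dead centre, the handle then points along -y, away from the V-block. Stays where it is left (friction 0.08 Nm); its link drives the pad 31 mm to +y.
- pad: the rubber clamp pad itself (see pad_face); origin on the plunger axis 8 mm behind its face
- low_puck: bystander: pale low cast puck 53 mm in diameter, 27 mm high, standing to the left; leave it alone
- stone: bystander: brownish pebble about 52 x 53 x 26 mm on the right near the front edge; leave it alone
- tape: bystander: roll of brown packing tape 90 mm in diameter, 48 mm high, lying flat to the left of the fixture; leave it alone
- brush: bystander: flat paint brush with red handle, 208 mm long, lying on the right near the front edge; leave it alone

How it is judged:
By the outcome, as a careful person would: the job done as asked, in the order asked, and still so for the second after the job is handed in, with the robot touching nothing.
It also fails if it takes over 64 s, if anything falls off the work surface, if the arm or the gripper's body presses on something with over 40 N, if the wrist force passes 120 N, or if a joint passes its speed limit or range.

## Working session

There is one attempt and no reset: what is moved stays moved. The work goes in short steps, each a Python script; the robot and the scene stay as the last script left them, time stands still between calls to the robot, and variables do not carry over. Pictures are saved under pics/ and viewed, at most 10 in all, crops included, and the job is handed in when it is done.

```bash
ls; mkdir -p pics; python3 - <<'E'
from station import env, set_gripper, viewer, workorder
import cv2
for n in ("scene","side"):
    cv2.imwrite(f"pics/{n}0.png",viewer.camera(n)); print(n,viewer.camera_params(n))
print(viewer.camera_params("wrist")); print(env.read_state())
E
```

```text
pics
scene {'fx': 517.4031745815478, 'fy': 517.4031745815478, 'cx': 326.1564217778641, 'cy': 245.4208972709164, 'pose': array([[ 5.86887305e-01,  5.49759263e-01, -5.94414034e-01,
        -1.98342879e+02],
       [-8.09485307e-01,  4.14023768e-01, -4.16314613e-01,
        -4.75127300e+02],
       [ 1.72287237e-02,  7.25499188e-01,  6.88007339e-01,
         8.74917210e+02],
       [ 0.00000000e+00,  0.00000000e+00,  0.00000000e+00,
         1.00000000e+00]])}
side {'fx': 493.0537950558591, 'fy': 493.0537950558591, 'cx': 318.12458550592635, 'cy': 243.69986615395567, 'pose': array([[-9.97785881e-01,  4.06978021e-02, -5.26025199e-02,
         4.68440507e+02],
       [-6.63670348e-02, -5.57773350e-01,  8.27335667e-01,
         1.00781365e+03],
       [ 4.33045945e-03,  8.28994921e-01,  5.59239366e-01,
         7.39339178e+02],
       [ 0.00000000e+00,  0.00000000e+00,  0.00000000e+00,
         1.00000000e+00]])}
{'fx': 415.2234061626192, 'fy': 415.2234061626192, 'cx': 319.8168903256115, 'cy': 235.54138452542182, 'tool_from_camera': array([[ 9.02446719e-04,  9.64979153e-01,  2.62325028e-01,
[... 273 characters left out ...]
00e+00]])}
{'time_s': 0.1, 'qpos': array([ 1.27396402e+00,  4.23779806e-01,  1.63057996e+00,  2.97949575e-05,
        1.08857904e+00, -1.89839215e-02]), 'dq': array([ 0.00097467, -0.00138799, -0.00093756,  0.00241995,  0.00010436,
        0.00146571]), 'tau': array([-9.62814702e-04, -5.45612669e+01, -2.74324876e+01,  6.44194731e-02,
        1.89311674e-02,  1.29663303e-05]), 'tool_pos': array([171.28003303, 600.68424554, 301.982951  ]), 'orientation': array([ 1.38484570e-01,  9.90364363e-01, -6.62625717e-04, -1.18872693e-04]), 'force': array([-0.54728658,  0.43496213, -0.00095885]), 'wrist_torque': array([-0.0324185 , -0.05190048,  0.01941013]), 'grip_force': 0.0, 'width': 87.99597586724111}
```

View pics/scene0.png

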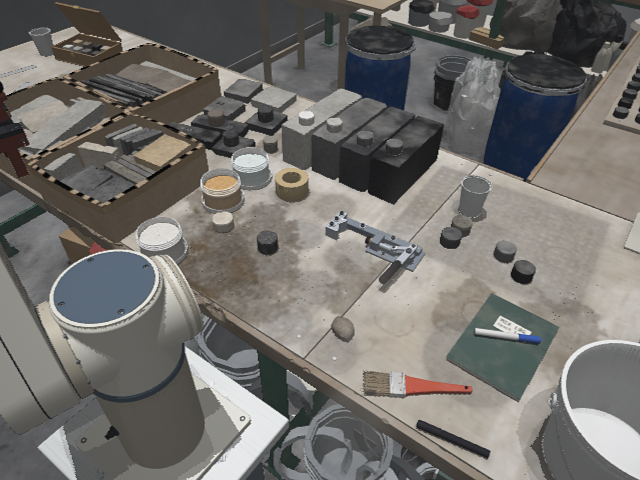

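The puck is at about (267,241). The fixture runs from the V-block at about (337,225) to the clamp foot at about (418,258), with the handle at about (393,270). Next I'll compute bench positions and look at the side view.

```bash
cat > h.py <<'E'
import numpy as np, cv2
from station import env, set_gripper, viewer, workorder
from scipy.spatial.transform import Rotation as R
def pose_w():
    s=env.read_state(); T=np.eye(4); T[:3,:3]=R.from_quat(s['orientation']).as_matrix(); T[:3,3]=s['tool_pos']
    return T@viewer.camera_params("wrist")['tool_from_camera']
def ray(name,u,v,z,P=None):
    c=viewer.camera_params(name); P=c['pose'] if P is None else P
    d=P[:3,:3]@np.array([(u-c['cx'])/c['fx'],-(v-c['cy'])/c['fy'],-1]); o=P[:3,3]
    return (o+d*(z-o[2])/d[2])
def down(yaw): # tool x-axis at angle yaw in world, pointing down
    c,s=np.cos(yaw),np.sin(yaw)
    return R.from_matrix(np.array([[c,s,0],[s,-c,0],[0,0,-1]])).as_quat()
E
python3 - <<'E'
from h import *
for n,u,v,z in [("puck top",267,236,36),("V",337,222,30),("foot end",420,258,0),("handle tip",382,283,31),("stone",343,328,13),("tape",292,183,30),("low",223,222,14)]:
    print(n,ray("scene",u,v,z).round())
print(R.from_quat(env.read_state()['orientation']).as_matrix().round(2))
a=cv2.imread("pics/scene0.png")[190:310,230:450]; cv2.imwrite("pics/sc1.png",cv2.resize(a,None,fx=3.6,fy=3.6,interpolation=cv2.INTER_CUBIC))
E
```

```text
puck top [468. 165.  36.]
V [617.  64.  30.]
foot end [ 658. -152.    0.]
handle tip [ 507. -134.   31.]
stone [ 366. -128.   13.]
tape [675. 255.  30.]
low [458. 305.  14.]
[[-0.96  0.27 -0.  ]
 [ 0.27  0.96 -0.  ]
 [ 0.   -0.   -1.  ]]
```

View pics/side0.png

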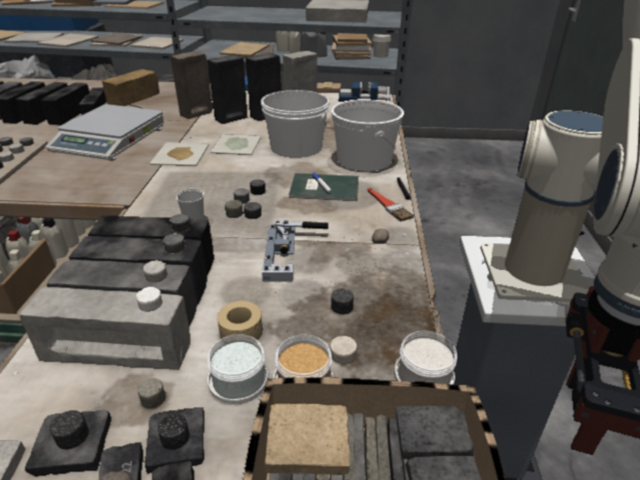

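View pics/sc1.png

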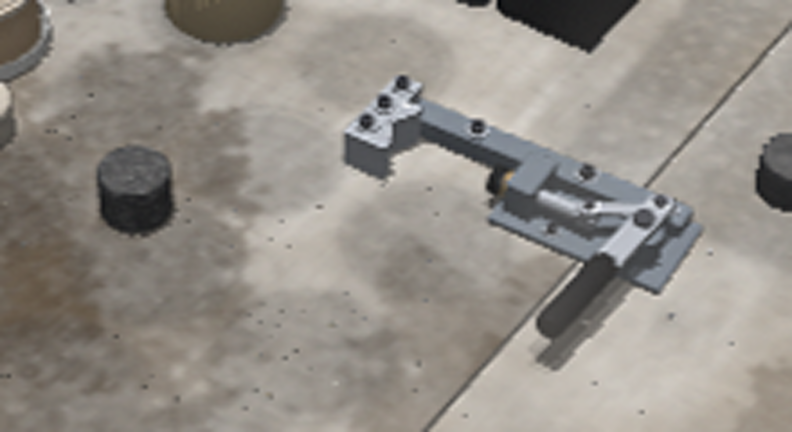

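The side view confirms the layout: puck at (342,300), V-block at (278,272), clamp foot at (280,230), handle pointing toward the robot. Now one close wrist look from above.

```bash
python3 - <<'E'
from h import *
env.reach([615,40,330],down(0)); env.hold(0.3)
P=pose_w(); np.save("P1.npy",P); cv2.imwrite("pics/w1.png",viewer.camera("wrist"))
s=env.read_state(); print(s['time_s'],s['qpos'].round(2),s['tool_pos'].round(1),P[:3].round(2).tolist())
E
```

```text
2.9833 [ 0.05  0.38  1.63 -0.    1.13  1.62] [615.   40.3 330. ] [[0.0, 0.96, 0.26, 687.8], [-1.0, 0.0, 0.0, 40.57], [0.0, -0.26, 0.96, 410.81]]
```

View pics/w1.png

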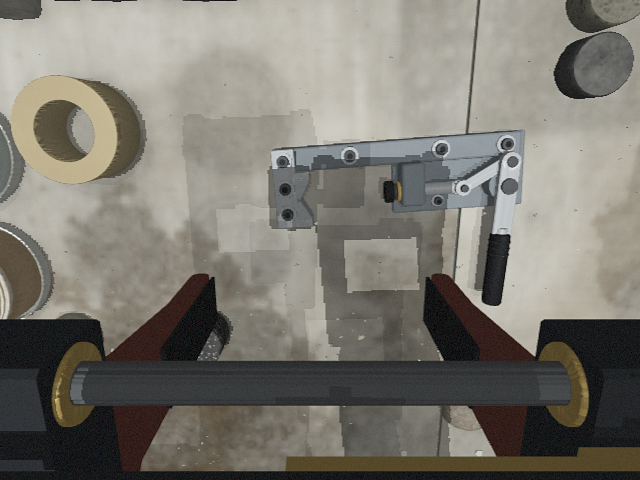

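The fixture is rotated by a few degrees. Rail rear edge runs (271,150)–(524,131), pivot (509,186), pad (389,191), handle tip (492,303). The puck (215,335) is hidden by a finger. I'll view a crop for the edges and get the puck from the two fixed cameras.

```bash
python3 - <<'E'
from h import *
P=np.load("P1.npy")
for n,u,v,z in [("railL",271,150,18),("railR",524,131,18),("pivot",509,186,34),("Vbl",274,229,30),("Vbr",311,228,30),("htip",492,300,31)]:
    print(n,ray("wrist",u,v,z,P).round(1))
print("side puck top",ray("side",342,295,36).round(1))
a=cv2.imread("pics/w1.png")[120:310,260:530]; cv2.imwrite("pics/w1c.png",cv2.resize(a,None,fx=2.96,fy=2.96,interpolation=cv2.INTER_CUBIC))
# puck dark blob fit in fixed views
for n,c in (("scene",(267,241)),("side",(342,300))):
    im=cv2.imread(f"pics/{n}0.png").max(2); w=im[c[1]-22:c[1]+22,c[0]-22:c[0]+22]
    m=(w<75).astype(np.uint8); k,l,st,ce=cv2.connectedComponentsWithStats(m); i=1+st[1:,4].argmax(); x,y,ww,hh=st[i][:4]; print(n,(x+c[0]-22,y+c[1]-22,ww,hh),ce[i]+np.array(c)-22, ray(n,*(ce[i]+np.array(c)-22),18).round(1))
E
```

```text
railL [663.1  85.4  18. ]
railR [ 680.5 -147.3   18. ]
pivot [ 632.2 -132.4   34. ]
Vbl [590.5  83.4  30. ]
Vbr [591.5  48.3  30. ]
htip [ 518.4 -130.6   31. ]
side puck top [468.5 165.8  36. ]
scene (np.int32(257), np.int32(238), np.int32(21), np.int32(18)) [267.56086957 247.6173913 ] [451.6 150.8  18. ]
side (np.int32(331), np.int32(289), np.int32(23), np.int32(26)) [341.76470588 304.02406417] [468.2 175.3  18. ]
```

View pics/w1c.png

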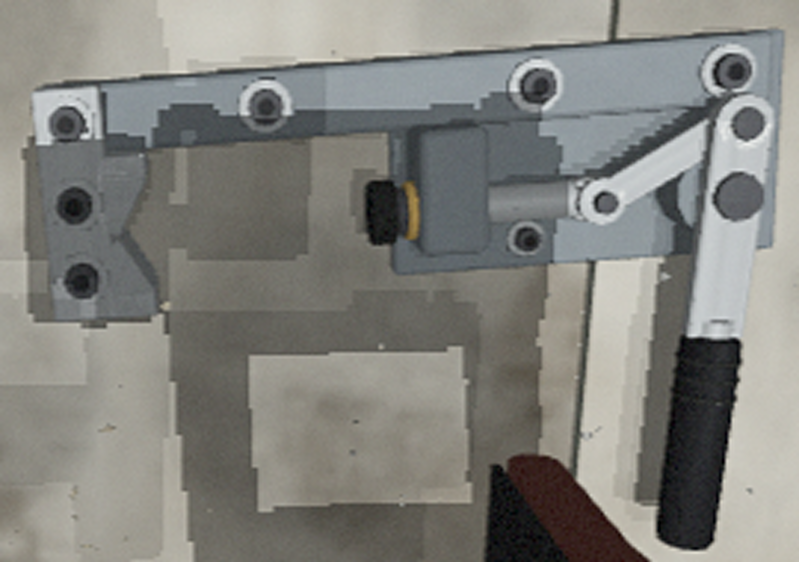

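```bash
python3 - <<'E'
from h import *
from scipy.optimize import least_squares
P=np.load("P1.npy"); c=viewer.camera_params("wrist")
pts=[(26,18,30,147,150),(-26,18,30,158,314),(-26,52,30,52,320),(0,-162,38,738,195),(0,-51.5,24,368,212),(-25,-61,8,397,270),(-25,-189,8,772,247),(0,28.9,30,117,236)]
A=np.array(pts,float); uv=A[:,3:]/2.96+[260,120]
W=np.array([ray("wrist",*uv[i],A[i,2],P)[:2] for i in range(len(A))])
def f(p):
    r=np.array([[np.cos(p[0]),-np.sin(p[0])],[np.sin(p[0]),np.cos(p[0])]])
    return (A[:,:2]@r.T+p[1:]-W)
s=least_squares(lambda p:f(p).ravel(),[0.07,620,30],loss='soft_l1',f_scale=2); print(s.x, f(s.x).round(1).tolist())
E
```

```text
[7.82624426e-02 6.21154501e+02 3.03050894e+01] [[0.3, 0.9], [0.5, 0.1], [-0.2, 0.2], [0.9, -0.4], [-0.1, -0.5], [-2.2, 1.1], [-0.1, -2.0], [0.3, 0.2]]
```

Fit residuals are under about 2 mm: seat at (621.2, 30.3), rotation 0.078 rad. The puck is at (468,165), and both cameras agree. First leg: push along fixture −y with a two-finger cradle.

```bash
cat >> h.py <<'E'
TH=0.0783; RF=np.array([[np.cos(TH),-np.sin(TH)],[np.sin(TH),np.cos(TH)]])
def F(x,y,z): return [*(RF@[x,y]+[621.2,30.3]),z]       # fixture -> world
def toF(w): return RF.T@(np.array(w[:2])-[621.2,30.3])
E
python3 - <<'E'
from h import *
px,py=toF([468,165]); print(px,py)
q=down(TH+np.pi/2)
set_gripper(24)
env.reach(F(px,py+56,150),q); env.move_l(F(px,py+56,90),rate=120)
print(env.move_l(F(px,-15+32,90),rate=60,f_stop=15)); print(env.read_state()['force'])
env.move_l(F(px,-15+50,90),rate=100); env.move_l(F(px,-15+50,150),rate=150)
env.reach(F(px-60,-15,190),down(TH)); env.hold(.2)
P=pose_w(); np.save("P2.npy",P); cv2.imwrite("pics/w2.png",viewer.camera("wrist"));cv2.imwrite("pics/s2.png",viewer.camera("scene"))
s=env.read_state(); print(s['time_s'],s['width'],s['qpos'].round(2),s['tool_pos'])
E
```

```text
-142.19437750235275 146.27060199068853
False
[-1.03814258 -0.86528561  0.43472784]
11.6083 24.134889562898927 [-0.03  0.32  2.14 -0.    0.68  1.46] [ 4.20850864e+02 -3.98615521e-01  1.89914026e+02]
```

View pics/w2.png

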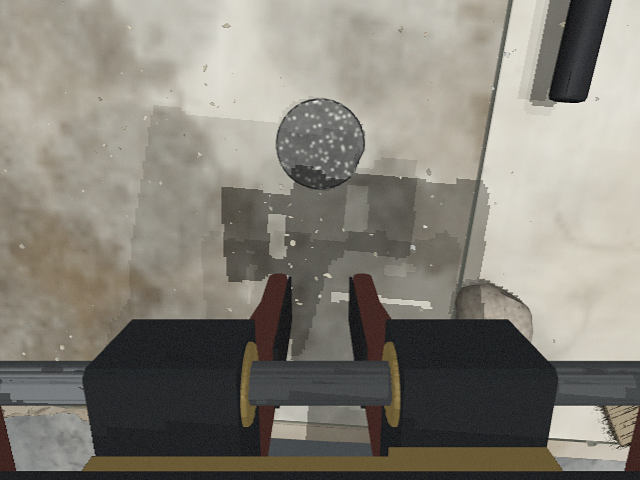

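The puck is at (320,142) in the picture, straight ahead of the fingers. I'll measure it, then push it into the gap up to the rail with a force stop.

```bash
python3 - <<'E'
from h import *
P=np.load("P2.npy"); w=ray("wrist",320,142,36,P); px,py=toF(w); print(w,px,py)
assert abs(px+142)<15 and abs(py+15)<8
env.move_l(F(px-55,py,150),rate=150); env.move_l(F(px-55,py,90),rate=120)
env.move_l(F(px-36,py,90),rate=60)
print(env.move_l(F(-42,-15,90),rate=50,f_stop=12), toF(env.read_state()['tool_pos']))
print(env.move_l(F(-24,-15,90),rate=18,f_stop=5), toF(env.read_state()['tool_pos']),env.read_state()['force'])
env.move_l(F(-60,-15,90),rate=80); env.move_l(F(-90,-15,200),rate=150); env.hold(.2)
P=pose_w(); np.save("P3.npy",P); cv2.imwrite("pics/w3.png",viewer.camera("wrist"))
s=env.read_state(); print(s['time_s'])
E
```

```text
[483.04123575   4.26931238  36.        ] -139.7715833050929 -15.144151935556676
False [-42.0762037  -15.01541191]
True [-33.13101476 -14.94455317] [ 0.25060157 -0.55587298  0.39589443]
18.225
```

View pics/w3.png

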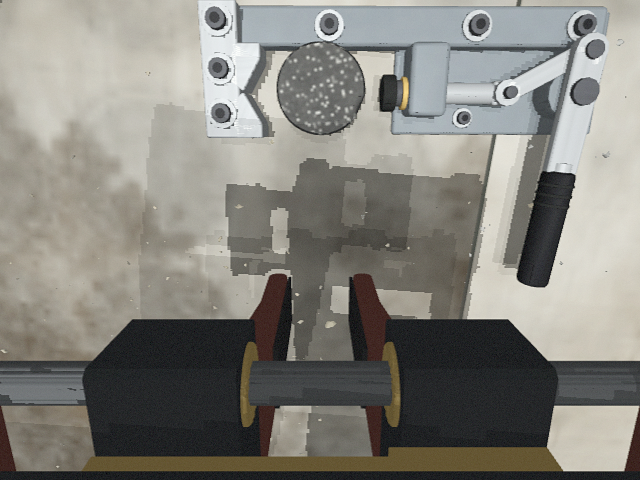

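The puck at (320,88) touches the back rail, centred between the V and the pad. Next the lever: pivot (585,91), grip end (534,283). I'll push it round with closed fingers along the arc.

```bash
cat > lever.py <<'E'
from h import *
def L(phi,d,r=88,z=95):
    p=np.radians(phi); u=np.array([np.cos(p),np.sin(p)]); t=np.array([-u[1],u[0]])
    return F(*(np.array([0,-162])+r*u-d*t),z), down(TH+p-np.pi/2)
E
python3 - <<'E'
from lever import *
P=np.load("P3.npy")
pk=toF(ray("wrist",320,88,36,P)); print("puck",pk)
a,b=[toF(ray("wrist",u,v,z,P)) for u,v,z in((585,91,38),(534,283,31))]; v=b-a
phi=np.degrees(np.arctan2(v[1],v[0]))%360; print(a,b,"phi",phi)
assert 165<phi<184
set_gripper(0); print(env.read_state()['width'])
p,q=L(phi,38,z=160); env.reach(p,q); p,q=L(phi,38); env.move_l(p,rate=120)
d=19.5
for ph in list(np.arange(phi,268,8))+[268,271,273]:
    p,q=L(ph,d); h=env.move_l(p,rot=q,rate=55,f_stop=25)
    s=env.read_state(); print(round(ph),h,s['force'].round(1))
    if h: break
cv2.imwrite("pics/s4.png",viewer.camera("scene")[190:310,260:480]); print(s['time_s'])
E
```

```text
puck [  0.13121222 -15.1946136 ]
[  -1.42556687 -161.11375403] [-117.60442349 -152.67518123] phi 175.84565524716575
0.10670299020880966
176 False [-0.3  0.2 -0.7]
184 False [-0.2 -0.2 -0.1]
192 False [-0.4  1.4  0.4]
200 False [-0.9 -0.7 -0.4]
208 False [ 0.8  0.8 -0.8]
216 False [-0.4  0.1  0.5]
224 False [0.1 0.3 0.2]
232 False [ 0.4 -0.7 -0.2]
240 False [-0.1 -0.   0.6]
248 False [-0.4  0.1 -0.3]
256 False [-0.3  0.6 -0.2]
264 False [-0.2  0.2  0.3]
268 False [ 0.2 -0.2 -0.2]
271 False [-4.   1.2  1.8]
273 False [-13.3  -0.3   7.9]
26.325
```

```bash
python3 - <<'E'
from lever import *
p,q=L(275,19.5); print(env.move_l(p,rot=q,rate=15,f_stop=10)); s=env.read_state(); print(s['force'].round(1),toF(s['tool_pos']))
p,q=L(273,50); env.move_l(p,rot=q,rate=80); p,q=L(273,60,z=200); env.move_l(p,rate=150)
env.reach(F(-30,-90,260),down(TH)); env.hold(.3)
P=pose_w(); np.save("P5.npy",P); cv2.imwrite("pics/w5.png",viewer.camera("wrist")); print(env.read_state()['time_s'])
E
```

```text
True
[ 0.1 -1.4  0. ] [ -18.21776051 -250.52797631]
31.1667
```

View pics/w5.png

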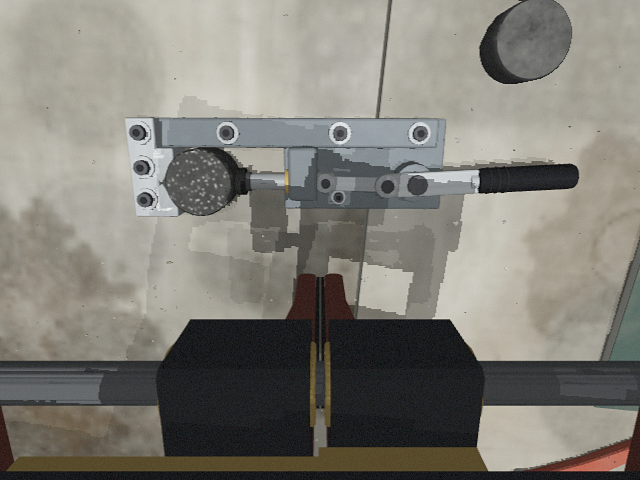

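The puck is in the V at (200,181), with the pad against it. The lever points along −y, with the pivot at (418,184) and the grip end at (578,176). The force dropped when the stop triggered, so I need to check whether the lever is really at its stop (φ=273°).

```bash
python3 - <<'E'
from lever import *
P=np.load("P5.npy")
im=cv2.imread("pics/w5.png"); m=(im[140:210,478:600].max(2)<60).astype(np.uint8)
k,l,st,ce=cv2.connectedComponentsWithStats(m); i=1+st[1:,4].argmax(); c=ce[i]+[478,140]; print(c,st[i])
ys,xs=np.where(l==i); vx,vy,x0,y0=cv2.fitLine(np.c_[xs,ys].astype(np.float32),1,0,.01,.01).ravel()
e=[toF(ray("wrist",c[0]+k*vx,c[1]+k*vy,31,P)) for k in(-45,45)]; v=(e[1]-e[0])*np.sign(vx); print("grip line phi",np.degrees(np.arctan2(v[1],v[0]))%360)
g=toF(ray("wrist",*c,36,P))-[0,-162]; print("from pivot",g,np.degrees(np.arctan2(g[1],g[0]))%360)
print("puck",toF(ray("wrist",200,181,36,P)))
E
```

```text
[527.45304778 177.86779242] [   0   24  101   30 2428]
grip line phi 273.4287045701198
from pivot [  3.72470416 -80.67656082] 272.6433748655804
puck [ 1.25515253 -2.38287083]
```

The lever reads about 273°, which is its stop. I'll confirm with one more gentle push and a close look at the puck in the V.

```bash
python3 - <<'E'
from lever import *
p,q=L(273,40,z=150); env.reach(p,q); p,q=L(273,40); env.move_l(p,rate=120)
p,q=L(273.1,22); env.move_l(p,rate=60,f_stop=12)
p,q=L(273.1,13); print(env.move_l(p,rate=15,f_stop=14)); s=env.read_state(); print(s['force'].round(1),toF(s['tool_pos']))
p,q=L(273,50); env.move_l(p,rate=80); env.move_l(L(273,60,z=200)[0],rate=150)
env.reach(F(0,0,230),down(TH)); env.hold(.3)
P=pose_w(); np.save("P6.npy",P); im=viewer.camera("wrist"); cv2.imwrite("pics/w6.png",im); print(env.read_state()['time_s'])
c=viewer.camera_params("wrist")
def proj(w):
    x=np.linalg.inv(P)@[*w,1]; return c['cx']-c['fx']*x[0]/x[2], c['cy']+c['fy']*x[1]/x[2]
for n,w in dict(puck=F(0,0,36),Vc=F(-26,52,30),tip=F(-26,18,30),piv=F(0,-162,38)).items(): print(n,np.round(proj(w),1))
cv2.imwrite("pics/w6c.png",cv2.resize(im[60:320,200:640],None,fx=1.8,fy=1.8))
E
```

```text
True
[-0.2 -0.6  0.2] [ -18.34116961 -250.90578067]
40.1083
puck [319.2 232.8]
Vc [246.5 265.7]
tip [294.1 265.7]
piv [557.3 233.6]
```

View pics/w6c.png

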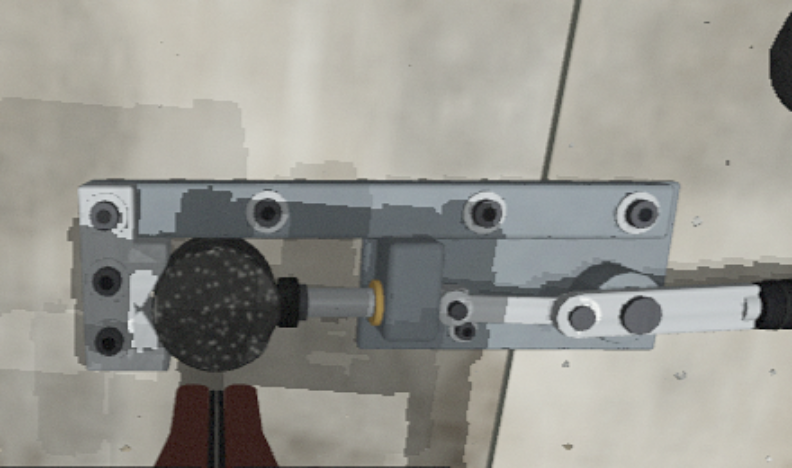

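The puck sits in the V, touching both faces, with the pad pressed against it. The repeat push met the stop at the same position (x −18.3, against −18.2 before), and the gripper is clear. Handing in.

```bash
python3 -c "
from station import workorder
print(workorder.sign_off())"
```

```text
the job is handed in; nothing more can be done
None
```

The puck was pushed along the bench into the fixture, clamped in the V with the lever at its stop, and the job was handed in at about 40 s of the 64 s allowed; no verdict was returned.

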